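# Hang the basket on its peg and peel the top tray off the stack

### The job

A little wicker basket is standing in the top tray of a stack of nested trays that cling together: clear it off by hanging it by its handle on the steel hook of the wooden stand and let it go. Then peel the top tray off by its red tab, lifting the tab corner first while the opposite corner is still seated, and hold the tray out right way up and roughly level over the middle of the cork board, 10 to 20 cm above it; finish while still holding it there, for the basket maker to take. The basket stays on its hook and the other things on the bench are left where they are.

Things in the scene. Friction and masses are not known exactly. Their poses are not given: they have to be found in the camera images.
- stack: Fixed stack of nested pale-grey square trays on a wooden base; never moves. Origin: centre of its underside, on the bench; x axis toward the red-tab corner (any yaw), so the corners lie on +-x, +-y. At each corner, 100 mm out, a thin post (66 mm tall) carries an amber sprung rubber block that grips the top tray's rim corner by friction, about 3 to 4 N; a corner is free after rising 7 mm.
- tray: The top tray, loose: square, 140 mm sides over its flat rim, 26 mm tall, 0.12 to 0.2 kg. Origin: centre of its underside, 38 mm above the bench while nested. z up; x points from the centre to the red-tab corner. Pulling up the tab (about 6 to 12 N) frees it; in a firm grip it does not pivot, so tip the hand with it, about its far bottom corner (-69 mm on x).
- tray_tab (a point): Red pull tab, an upright lug at the tray's +x corner, 75 mm from the centre: 12 mm thick along the tray's y, 26 mm long along x. This point lies 80 mm above the bench while nested, 42 mm above the tray's underside, 12 mm below the lug's top, 16 mm above the rim. Axes as the tray's. Squeeze it along y from above, fingertips 68 mm or more above the bench to clear post and rim.
- tray_center (a point): Centre of the top tray, half-way up (13 mm above its underside); axes as the tray's.
- tray_far (a point): Rim corner of the top tray opposite the tab, 82 mm from the centre on -x, 24 mm above its underside (62 mm above the bench while nested).
- basket_grip (a point): Centre of the pale wooden grip block on top of the basket's rigid handle: 22 mm (basket's x) by 34 mm (y) by 34 mm tall, 141 mm above the basket's underside, about 182 mm above the bench at first. The basket (0.1 to 0.21 kg) is a brown wicker cup, 88 mm across the rim, 60 mm tall. Axes as the basket's.
- basket_bar (a point): Centre of the level bar of the basket's handle, just under the grip block: flat, 8 mm thick, 12 mm wide, along the basket's y, 66 mm long, 16 mm below basket_grip (its underside 20 mm below). Under it the handle is open for 60 mm down to the rim; its legs stand at y = +-40 mm. The hook goes under this bar, across it.
- hook_stand: Fixed wooden stand; origin on the bench under hook_seat, z up. Its flat steel peg, 8 mm thick and 16 mm wide, runs level along the stand's x axis from the post (front face at x = +65 mm, top 252 mm above the bench) to the turned-up free end at x = -56 mm (top 256 mm above the bench), which points along -x, roughly to the robot.
- hook_seat (a point): Middle of the peg, on its upper side, 244 mm above the bench; axes as the stand's. The basket's bar hangs here across the peg (along the stand's y), its centre 4 mm above this point and 45 mm or more from the post. It comes on from beyond the free end, moving along the stand's +x, from 115 mm out if the basket is to come down clear of the peg.
- board_top (a point): Centre of the upper face of the fixed cork work board, 170 by 150 mm, 12 mm thick.
- oil_bottle: Bystander: blue bottle, 60 mm across, 180 mm tall; origin under its centre.
- twine_spool: Bystander: standing spool of twine, 68 mm across, 68 mm tall; origin under its centre.
- mallet: Bystander: wooden-headed hammer, 220 mm long, lying.
- bodkin: Bystander: wood-handled spike, 150 mm long, lying between the robot and the board.
- varnish_jar: Bystander: amber jar, 64 mm across, 75 mm tall; origin under its centre.
- mug: Bystander: white mug, 76 mm across, 85 mm tall; origin under its centre.
- plane: Bystander: wooden block plane, 150 by 45 by 75 mm; origin under its centre.
Not all that is in view belongs to the job. What is shaped like the tray but green or turquoise is not meant.

How it is judged:
On the way, in this order (a step that is already met when the one before it is completed fails the run):
1. the basket hangs by its handle on the hook and has been let go (contact force between basket and hook_stand above 0.4 N and contact force between basket and the fingers below 0.1 N and z of basket_bar in the frame of hook_seat between -0.006 and 0.018 m and y of basket_bar in the frame of hook_seat between -0.02 and 0.02 m and x of basket_bar in the frame of hook_seat between -0.046 and 0.06 m and linear speed of basket below 0.08 m/s), for 0.3 s.
2. the tab corner is peeled up more than 12 mm while the opposite corner is still seated (raised less than 6 mm) (z of tray_tab in the frame of stack above 0.092 m and z of tray_far in the frame of stack below 0.068 m and horizontal distance between tray_far and stack below 0.094 m and contact force between the fingers and tray above 0.5 N), for 0.05 s.
At the end, for the whole second after the job is handed in: Fingers hold the tray, still: centre within 50 mm sideways of the board's centre, 80 to 240 mm above it, far corner over 30 mm above it, tilt under 0.5 rad, touching neither stack, board, stand nor basket; the basket hangs still by its bar on the peg, let go (all of step 1 and horizontal distance between tray_center and board_top below 0.05 m and z of tray_center in the frame of board_top between 0.08 and 0.24 m and z of tray_far in the frame of board_top above 0.03 m and angle between tray's own z axis and vertical below 0.5 rad and contact force between the fingers and tray above 1 N and linear speed of tray below 0.05 m/s and contact force between tray and stack below 0.1 N and contact force between tray and board below 0.1 N and contact force between tray and hook_stand below 0.1 N and contact force between tray and basket below 0.1 N); the arm keeps its last pose, push and grip.
It fails at once if a bystander on the bench is pushed more than 30 mm out of its place (distance of any of oil_bottle, twine_spool, mallet, bodkin, varnish_jar, mug, plane from where it was at the start of the episode above 0.03 m).
It also fails if it takes over 72 s, if anything falls off the work surface, if the arm or the gripper's body presses on something with over 40 N, if the wrist force passes 120 N, or if a joint passes its speed limit or range.

### The arm

A 6-joint arm with a two-finger parallel gripper is mounted at the origin on the work surface. World frame = base frame: x ahead of the robot, y to its left, z up, the work surface at z = 0. Lengths are in m, angles in rad, forces in N, time in s.
With the tool pointing down it reaches from about 0.35 to 0.875 m from the base axis. Payload 15.5 kg.
Tool frame: the origin (TCP) lies between the finger pads; the fingertips stand 17 mm ahead of it and the grasp point (between the pads) lies 2 mm behind it; z points along the fingers, x is the direction in which the jaws open and shut, and the axes are right-handed (so a half turn about z gives the same grasp; the last joint's range is limited). The gripper opens to 85 mm and grips with 20 to 120 N. Pads are 22 mm wide; open, the fingers measure 114 mm over their backs; the gripper's body (76 mm by 85 mm) begins 54 mm behind the grasp point. The pads swing forward as they close: fully open they stand 13 mm farther back than shut.
Start: joints at [-1.415, 0.494, 1.345, -0, 1.302, -0.096], TCP at [0.155, -0.605, 0.248] pointing down, gripper open.
Joint ranges: [-2.91, 2.91], [-0.82, 2.16], [0.22, 2.67], [-1.22, 4.37], [0.12, 2.79], [-3.08, 3.08]. Speed limits (rad/s): [1.89, 1.89, 2.57, 3.01, 3.01, 3.01].

### API

Orientations are given as a unit quaternion [w, x, y, z].
In Python, from rig import sensors, eyes, env gives the robot as it stands.
- The arm moves only by the tool jog_arm, never from a script. Its argument "moves" is a list of rows, each a list of 7 numbers: the shift along the tool's x, y, z in m, then the turn, a rotation vector about the tool's x, y, z in degrees, then the closure in counts, from 0 (fully open) to 255 (shut). In form: [[tx, ty, tz, rx, ry, rz, fingers], ...]. A call has 1 to 10 rows; each row shifts and turns the commanded pose from where the row before left it, along the tool's axes as they then stand; what a row does not reach is not made up. A row lasts 1/8 s, in which the tool goes at most 62.5 mm and 10.7 degrees, less where a joint would pass 70% of its speed; a pose out of reach is approached as far as the arm can. A call is refused whole if a number of a shift passes 0.0625 or a number of a turn 10.7, either way. A call with a gripper value outside its range is refused whole. The fingers move at their own pace and stop on an object; "squeeze" is the grip in N (left out, the last holds). Time passes only in rows, so rows that do not move let the fingers close. It gives the time, the measured TCP pose, the force and the opening at its end, in the units of the state.
- sensors.get_state(): the state, without advancing time (a new reading comes with each control period).
- eyes.snapshot(name): name is "scene" or "top" or "wrist"; returns the picture (420x560x3 uint8, red, green, blue); there is no depth.
- eyes.camera_model(name): a dict with "fx", "fy", "cx", "cy" (pixels), "rvec" (rotation vector, rad) and "tvec" (3), from world to camera coordinates, as OpenCV has them; the wrist camera has in their place "T_tool_cam" (4x4, takes a point from camera to tool coordinates, whose origin is the TCP and whose axes are the tool frame's). Camera axes: x right, y down, z forward; pixel columns grow to the right and rows downward; lengths in m; the calibration is good to about 2 mm. A picture is of the moment at which its call begins: read the wrist's pose just before it. camera_model takes no time and is no camera call.
- env.finish_job(): hands the job in, once; it reports no verdict.
The state is a dict: "t": time; "joints": joint angles; "qd": joint speeds; "joint_torque": joint torques, N m; "ee_pos": TCP position; "tcp_rot": TCP orientation; "ft_force": force on the tool from outside, world axes, zero at the start; "wrist_torque": the same for the moment, N m; "grip_width": finger opening in m.
Only numpy, scipy, OpenCV 4.12 (cv2) and the standard library are available. Lean on these libraries where they do the work, as an engineer would, in place of code of your own. Each camera call takes 0.05 s, during which the arm holds its last target.

## Working session

There is one attempt and no reset: what is moved stays moved. The work goes in short steps, Python scripts to look and compute and a tool call to move; the robot and the scene stay as the last step left them, time stands still between calls to the robot, and variables do not carry over. Pictures are saved under pics/ and viewed, and the job is handed in when it is done.

Besides the shell and the picture viewer there is one more tool, called after "Request:" as name(argument=value, ...) on one line, values as JSON. jog_arm: Moves the arm, as the interface text tells. Its arguments: {"type":"object","properties":{"moves":{"type":"array","items":{"type":"array","items":{"type":"number"}}},"squeeze":{"type":"number"}},"required":["moves"]}

```bash
mkdir -p pics; ls
cat > h.py <<'E'
import numpy as np, cv2
from rig import sensors, eyes, env
from scipy.spatial.transform import Rotation as R
def cam(n):
    c=eyes.camera_model(n);K=np.array([[c['fx'],0,c['cx']],[0,c['fy'],c['cy']],[0,0,1.]])
    if 'rvec' in c:
        Rm=R.from_rotvec(np.array(c['rvec']).ravel()).as_matrix();t=np.array(c['tvec']).ravel()
        return K,Rm,t
    s=sensors.get_state();q=s['tcp_rot'];T=np.array(c['T_tool_cam'])
    Rt=R.from_quat([q[1],q[2],q[3],q[0]]).as_matrix()
    Rc=Rt@T[:3,:3];p=Rt@T[:3,3]+np.array(s['ee_pos'])
    return K,Rc.T,-Rc.T@p
def ray(C,u,v):
    K,Rm,t=C;d=Rm.T@np.linalg.inv(K)@np.array([u,v,1.]);return -Rm.T@t,d
def onz(C,u,v,z):
    o,d=ray(C,u,v);return o+d*(z-o[2])/d[2]
def proj(C,P):
    K,Rm,t=C;p=K@(Rm@np.array(P)+t);return p[:2]/p[2]
def tri(L):
    A=np.zeros((3,3));b=np.zeros(3)
    for C,u,v in L:
        o,d=ray(C,u,v);d=d/np.linalg.norm(d);M=np.eye(3)-np.outer(d,d);A+=M;b+=M@o
    return np.linalg.solve(A,b)
def snap(n,f):
    im=eyes.snapshot(n);cv2.imwrite('pics/'+f,im[:,:,::-1]);return im
def st():
    s=sensors.get_state();q=s['tcp_rot'];Rt=R.from_quat([q[1],q[2],q[3],q[0]]).as_matrix();return s,Rt
E
python3 - <<'E'
from h import *
for n in('scene','top','wrist'): snap(n,n+'0.png')
print(sensors.get_state());
for n in('scene','top'):
  K,Rm,t=cam(n);print(n,-Rm.T@t,Rm[2])
E
```

```text
pics
{'t': 0.15, 'joints': array([-1.41550357e+00,  4.94062369e-01,  1.34596670e+00, -3.98106380e-05,
        1.30250415e+00, -9.54859446e-02]), 'qd': array([-0.0002534 , -0.00188938, -0.00154254, -0.0005312 , -0.00039939,
       -0.0001036 ]), 'joint_torque': array([ 3.03709465e-03, -8.82542968e+01, -3.84066010e+01, -2.96798771e-04,
        7.17447998e-03, -3.78614959e-05]), 'ee_pos': array([ 0.15505937, -0.60519847,  0.24783108]), 'tcp_rot': array([-3.08481706e-04,  7.89989982e-01, -6.13119570e-01, -3.55494703e-04]), 'ft_force': array([-0.2167762 ,  0.1074354 ,  0.29287494]), 'wrist_torque': array([0.04543156, 0.02216129, 0.01449078]), 'grip_width': 0.0853236858906031}
scene [1.27102204 0.04867518 1.48092229] [-0.5012757  -0.02408371 -0.8649524 ]
top [0.27346472 0.01763547 1.77648016] [ 0.12677162 -0.003861   -0.99192442]
```

View pics/scene0.png

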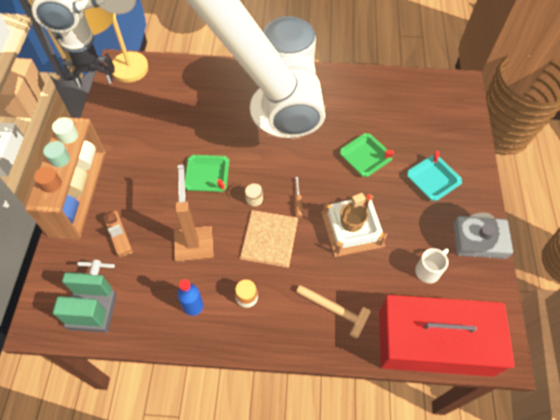

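View pics/top0.png

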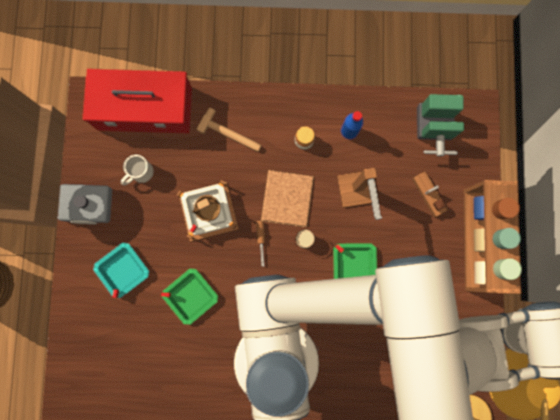

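View pics/wrist0.png

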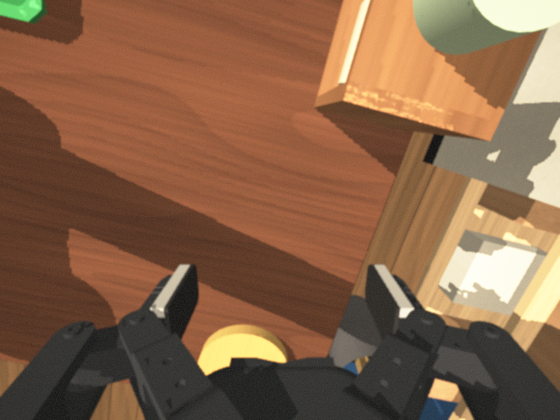

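The scene and top views show the stack with the basket (top ≈ (207,212)), its red tab (≈(193,228)), the hook stand (top ≈ (365,190)) and the board (≈(287,198)). I'll enlarge these areas.

Run:
```python
import cv2,numpy as np
t=cv2.imread('pics/top0.png');s=cv2.imread('pics/scene0.png')
a=cv2.resize(t[165:255,160:260],None,fx=4,fy=4,interpolation=cv2.INTER_CUBIC)
b=cv2.resize(t[150:240,320:420],None,fx=4,fy=4,interpolation=cv2.INTER_CUBIC)
cv2.imwrite('pics/topz.png',np.hstack([a,b]))
a=cv2.resize(s[175:265,305:405],None,fx=4,fy=4,interpolation=cv2.INTER_CUBIC)
b=cv2.resize(s[155:270,150:250],None,fx=4,fy=4,interpolation=cv2.INTER_CUBIC)
a=cv2.copyMakeBorder(a,0,b.shape[0]-a.shape[0],0,0,0)
cv2.imwrite('pics/scenez.png',np.hstack([a,b]))
```

```text
(no output)
```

View pics/topz.png

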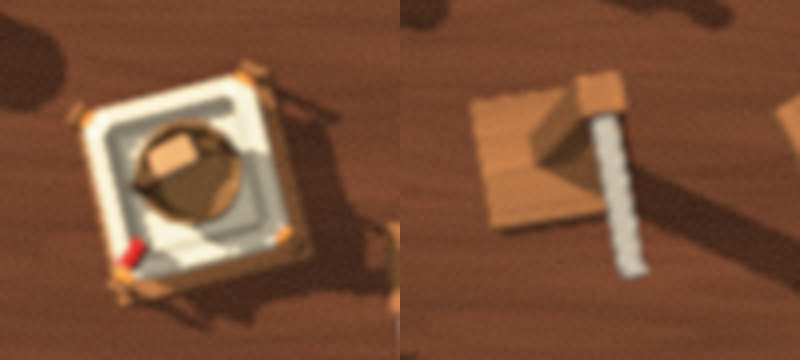

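View pics/scenez.png

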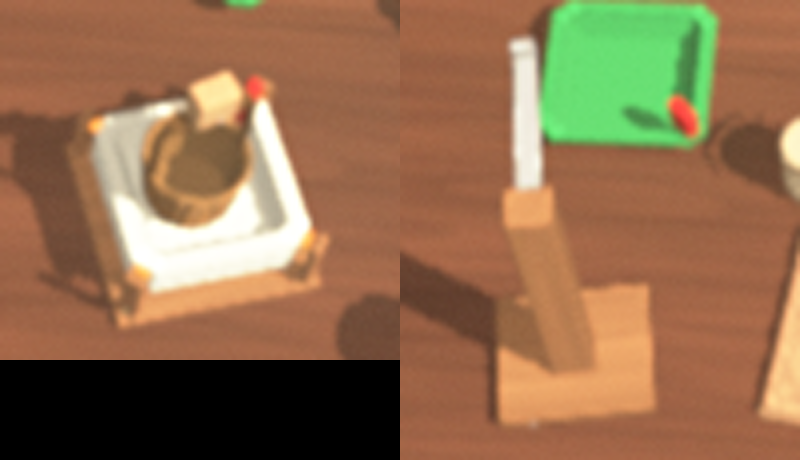

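Run:
```python
from h import *
T=cam('top');S=cam('scene')
tz=lambda x,y:(160+(x-1.5)/4,165+(y-1.5)/4); th=lambda x,y:(320+(x-401.5)/4,150+(y-1.5)/4)
sz=lambda x,y:(305+(x-1.5)/4,175+(y-1.5)/4); sh=lambda x,y:(150+(x-401.5)/4,155+(y-1.5)/4)
g=[(148,150),(190,135),(198,165),(155,178)]
P=[onz(T,*tz(*q),.199) for q in g];print('grip',np.mean(P,0));print(np.round(P,3))
e=P[1]-P[0],P[2]-P[1];print([ (np.linalg.norm(v),np.degrees(np.arctan2(v[1],v[0]))) for v in e])
# peg
a=onz(T,*th(632,274),.256);b=onz(T,*th(605,115),.252);print('peg top view free,post',a,b,np.linalg.norm(a-b))
a2=onz(S,*sh(522,42),.256);b2=onz(S,*sh(527,188),.252);print('peg scene',a2,b2,np.linalg.norm(a2-b2))
# tab, tray corners
print('tab top',onz(T,*tz(133,245),.092),'tab sc',onz(S,*sz(257,84),.092), 'tri tab',tri([(T,*tz(133,248)),(S,*sz(257,86))]))
c=[(80,115),(245,80),(285,240),(120,275)]
C=[onz(T,*tz(*q),.064) for q in c];print('tray corners',np.round(C,3),np.mean(C,0))
im=cv2.imread('pics/top0.png');
bd=[(269,172),(313,178),(306,225),(262,219)]
B=[onz(T,*q,.012) for q in bd];print('board',np.mean(B,0),np.round(B,3))
for n,(q,z) in dict(bottle=((353,125),.18),jar=((305,138),.075),spool=((306,239),.068),mug=((138,170),.085),plane=((432,195),.05),bod=((262,243),.02),bod2=((263,263),.01),ham=((205,122),.03),hamend=((261,149),.02)).items(): print(n,np.round(onz(T,*q,z),3))
```

```text
grip [0.48547268 0.23507451 0.199     ]
[[0.49  0.254 0.199]
 [0.503 0.223 0.199]
 [0.48  0.216 0.199]
 [0.469 0.248 0.199]]
[(np.float64(0.03330914083564323), np.float64(-68.23968468181843)), (np.float64(0.02360705729561535), np.float64(-162.6173228944272))]
peg top view free,post [ 0.45197912 -0.27910025  0.256     ] [ 0.56883404 -0.25941144  0.252     ] 0.11856948413761892
peg scene [ 0.4546225  -0.27982941  0.256     ] [ 0.57179872 -0.25743942  0.252     ] 0.11936321865989924
tab top [0.42815619 0.27806437 0.092     ] tab sc [0.41473105 0.28542175 0.092     ] tri tab [0.42472844 0.27957716 0.10483465]
tray corners [[0.536 0.331 0.064]
 [0.569 0.198 0.064]
 [0.439 0.16  0.064]
 [0.406 0.292 0.064]] [0.48736524 0.24496812 0.064     ]
board [ 0.53815052 -0.02279594  0.012     ] [[ 0.626  0.042  0.012]
 [ 0.61  -0.107  0.012]
 [ 0.45  -0.087  0.012]
 [ 0.466  0.061  0.012]]
bottle [ 0.749 -0.216  0.18 ]
jar [ 0.731 -0.073  0.075]
spool [ 0.399 -0.085  0.068]
mug [0.605 0.466 0.085]
plane [ 0.559 -0.499  0.05 ]
bod [0.385 0.058 0.02 ]
bod2 [0.319 0.052 0.01 ]
ham [0.788 0.264 0.03 ]
hamend [0.703 0.072 0.02 ]
```

```bash
cat >> h.py <<'E'
def toolR(yaw):  # tool pointing down, tool x at yaw deg
    a=np.radians(yaw);x=np.array([np.cos(a),np.sin(a),0]);z=np.array([0,0,-1.]);return np.column_stack([x,np.cross(z,x),z])
def plan(p0,R0,wps):
    """wps: list of (pos, R, nrows); prints per-row numbers"""
    for P,Rg,n in wps:
        P=np.array(P,float);rv=(R.from_matrix(R0.T@Rg)).as_rotvec();p=np.array(p0);Rc=R0
        for i in range(n):
            d=Rc.T@((P-p0)/n); print('[%.4f,%.4f,%.4f, %.2f,%.2f,%.2f]'%(*d,*np.degrees(rv/n)))
            Rc=Rc@R.from_rotvec(rv/n).as_matrix()
        print('--');p0=P;R0=Rg
E
python3 - <<'E'
from h import *
s,Rt=st();print(np.round(Rt,4));print(np.round(eyes.camera_model('wrist')['T_tool_cam'],3))
p=s['ee_pos'];Rg=toolR(-68)
plan(p,Rt,[((.155,-.605,.33),Rt,2),((.36,-.40,.34),toolR(-75.8),5),((.46,-.05,.34),toolR(-75.8),6),((.465,.235,.33),Rg,6)])
E
```

```text
[[ 2.482e-01 -9.687e-01 -2.000e-04]
 [-9.687e-01 -2.482e-01  9.000e-04]
 [-9.000e-04 -1.000e-04 -1.000e+00]]
[[ 1.     0.     0.     0.   ]
 [-0.     0.95   0.312 -0.081]
 [-0.    -0.312  0.95  -0.126]
 [ 0.     0.     0.     1.   ]]
[-0.0001,0.0000,-0.0411, 0.00,0.00,0.00]
[-0.0001,0.0000,-0.0411, 0.00,0.00,0.00]
--
[-0.0295,-0.0499,-0.0020, -0.00,0.01,0.03]
[-0.0296,-0.0499,-0.0020, -0.00,0.01,0.03]
[-0.0296,-0.0499,-0.0020, -0.00,0.01,0.03]
[-0.0296,-0.0498,-0.0020, -0.00,0.01,0.03]
[-0.0297,-0.0498,-0.0020, -0.00,0.01,0.03]
--
[-0.0525,-0.0305,0.0000, 0.00,0.00,0.00]
[-0.0525,-0.0305,0.0000, 0.00,0.00,0.00]
[-0.0525,-0.0305,0.0000, 0.00,0.00,0.00]
[-0.0525,-0.0305,0.0000, 0.00,0.00,0.00]
[-0.0525,-0.0305,0.0000, 0.00,0.00,0.00]
[-0.0525,-0.0305,0.0000, 0.00,0.00,0.00]
--
[-0.0458,-0.0125,0.0017, 0.00,0.00,-1.30]
[-0.0455,-0.0135,0.0017, 0.00,0.00,-1.30]
[-0.0452,-0.0145,0.0017, 0.00,0.00,-1.30]
[-0.0449,-0.0155,0.0017, 0.00,0.00,-1.30]
[-0.0445,-0.0166,0.0017, 0.00,0.00,-1.30]
[-0.0441,-0.0176,0.0017, 0.00,0.00,-1.30]
--
```

Request:
jog_arm(moves=[[0,0,-0.041,0,0,0,0],[0,0,-0.041,0,0,0,0],[-0.0295,-0.05,-0.002,0,0,0,0],[-0.0295,-0.05,-0.002,0,0,0,0],[-0.0295,-0.05,-0.002,0,0,0,0],[-0.0295,-0.05,-0.002,0,0,0,0],[-0.0295,-0.05,-0.002,0,0,0,0],[-0.0525,-0.0305,0,0,0,0,0],[-0.0525,-0.0305,0,0,0,0,0],[-0.0525,-0.0305,0,0,0,0,0]])

```text
t: 1.4
ee_pos: [0.4104, -0.2233, 0.3402]
tcp_rot: [-0.0, 0.79, -0.613, -0.0]
ft_force: [0.3, 0.1, 0.1]
grip_width: 0.0854
```

Request:
jog_arm(moves=[[-0.0525,-0.0305,0,0,0,0,0],[-0.0525,-0.0305,0,0,0,0,0],[-0.0525,-0.0305,0,0,0,0,0],[-0.0455,-0.013,0.0017,0,0,-1.3,0],[-0.0455,-0.0135,0.0017,0,0,-1.3,0],[-0.045,-0.0145,0.0017,0,0,-1.3,0],[-0.045,-0.0155,0.0017,0,0,-1.3,0],[-0.0445,-0.0165,0.0017,0,0,-1.3,0],[-0.044,-0.0175,0.0017,0,0,-1.3,0],[0,0,0,0,0,0,0]])

```text
t: 2.65
ee_pos: [0.464, 0.237, 0.3296]
tcp_rot: [0.0, 0.831, -0.556, -0.0]
ft_force: [0.1, 0.2, -0.1]
grip_width: 0.0858
```

Run:
```python
from h import *
for n in('wrist','scene','top'): snap(n,n+'1.png')
s,_=st();print(s['t'],s['ee_pos'],s['joints'],s['ft_force'])
```

```text
2.8 [0.46432915 0.23397332 0.32997211] [ 3.52013156e-01  2.69595433e-01  1.47772195e+00 -2.20258265e-04
  1.39473826e+00  1.53605715e+00] [-0.54667938  0.10388438  0.29068653]
```

View pics/wrist1.png

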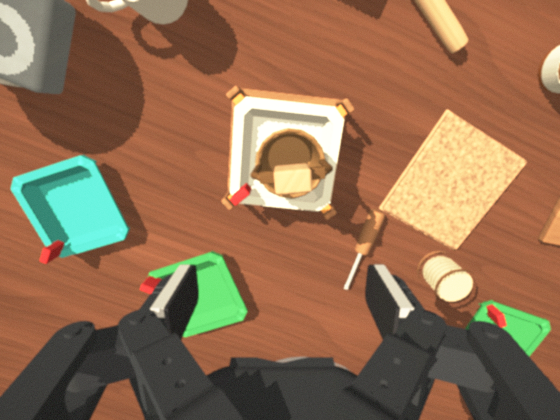

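View pics/top1.png

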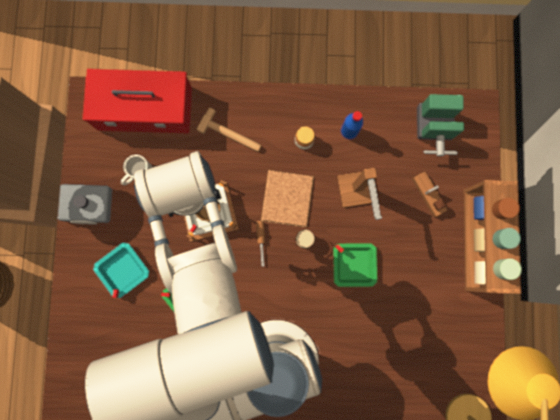

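Wrist view: grip block at about (292,180), red tab (241,196), tray corners visible. Now enlarge with the arm settled.

Run:
```python
from h import *
W=cam('wrist');im=snap('wrist','wrist2.png');print(W)
z=cv2.resize(im[80:220,210:360,::-1],None,fx=4,fy=4,interpolation=cv2.INTER_CUBIC);cv2.imwrite('pics/w2z.png',z)
np.save('W2.npy',np.array([np.hstack([W[0],W[1],W[2][:,None]])]))
```

```text
(array([[291.2385423 ,   0.        , 281.50609933],
       [  0.        , 291.2385423 , 209.49011519],
       [  0.        ,   0.        ,   1.        ]]), array([[ 3.77575493e-01, -9.25978748e-01,  3.25875730e-04],
       [-8.79654655e-01, -3.58576498e-01,  3.12458929e-01],
       [-2.89213476e-01, -1.18263492e-01, -9.49931214e-01]]), array([0.04064242, 0.4264362 , 0.62036341]))
```

View pics/w2z.png

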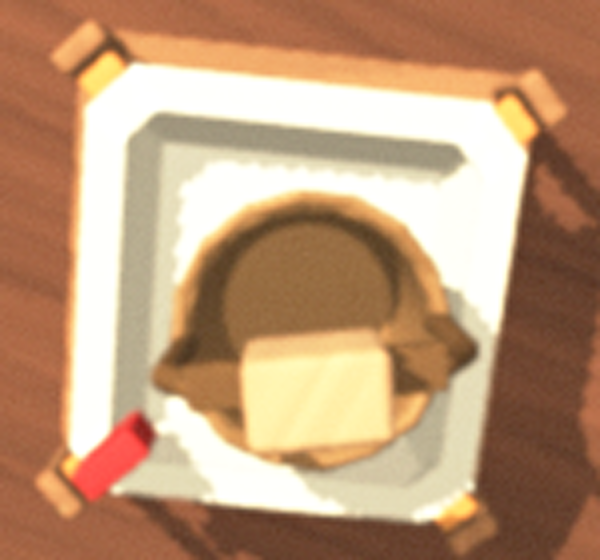

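Run:
```python
from h import *
W=cam('wrist');z=lambda x,y:(210+(x-1.5)/4,80+(y-1.5)/4)
G=np.array([onz(W,*z(*q),.199) for q in [(244,357),(387,347),(391,437),(248,450)]])
print('grip',G.mean(0));d=[G[1]-G[0],G[2]-G[3],G[3]-G[0],G[2]-G[1]]
print([(round(np.linalg.norm(v),4),round(np.degrees(np.arctan2(v[1],v[0])),1)) for v in d])
P=np.array([onz(W,*z(*q),.066) for q in [(62,487),(82,48),(543,98),(475,522)]]);print('posts',P,P.mean(0))
for a,b in((0,2),(3,1)):v=P[a]-P[b];print(np.linalg.norm(v),np.degrees(np.arctan2(v[1],v[0])))
C=np.array([onz(W,*z(*q),.064) for q in [(68,478),(80,72),(530,108),(474,515)]]);
for i in range(4):
  v=C[i]-C[(i+1)%4]
print('tab top hi',onz(W,*z(143,424),.092),onz(W,*z(90,480),.092))
c=P.mean(0);v=P[0]-P[2];v/=np.linalg.norm(v);t=c+.075*v;t[2]=.08;print('tab pred',t,z(0,0))
for h in(.08,.092):
  for o in(-.013,.013):
    q=t+o*v;q[2]=h;uv=proj(W,q);print(((uv-[210,80])*4+1.5).round())
B=np.array([onz(W,*q,.012) for q in[(449,110),(525,159),(458,248),(381,209)]]);print('board',B.mean(0))
```

```text
grip [0.49008556 0.23614853 0.199     ]
[(np.float64(0.0318), np.float64(-63.8)), (np.float64(0.0326), np.float64(-62.5)), (np.float64(0.0213), np.float64(-156.1)), (np.float64(0.0206), np.float64(-153.8))]
posts [[0.40191052 0.29251238 0.066     ]
 [0.53945898 0.33246995 0.066     ]
 [0.58034759 0.19317007 0.066     ]
 [0.44458856 0.15342077 0.066     ]] [0.49157641 0.24289329 0.066     ]
0.20422704128188765 150.89374702010207
0.20263020855574668 -117.91718298710352
tab top hi [0.44082524 0.27330066 0.092     ] [0.41675334 0.28290432 0.092     ]
tab pred [0.42604748 0.2793756  0.08      ] (209.625, 79.625)
[144. 425.]
[ 86. 472.]
[140. 434.]
[ 80. 483.]
board [ 0.54281409 -0.02338034  0.012     ]
```

Run:
```python
from h import *
s,Rt=st();p=s['ee_pos'];print(np.degrees(np.arctan2(Rt[1,0],Rt[0,0])))
plan(p,Rt,[((.4885,.236,.28),toolR(-64),3),((.4885,.236,.190),toolR(-64),4)])
```

```text
-67.87880634199621
[0.0023,-0.0077,0.0167, 0.01,-0.00,-1.29]
[0.0025,-0.0077,0.0167, 0.01,-0.00,-1.29]
[0.0026,-0.0076,0.0167, 0.01,-0.00,-1.29]
--
[0.0000,0.0000,0.0225, 0.00,0.00,0.00]
[0.0000,0.0000,0.0225, 0.00,0.00,0.00]
[0.0000,0.0000,0.0225, 0.00,0.00,0.00]
[0.0000,0.0000,0.0225, 0.00,0.00,0.00]
--
```

Request:
jog_arm(moves=[[0.0025,-0.0077,0.0167,0,0,-1.3,0],[0.0025,-0.0077,0.0167,0,0,-1.3,0],[0.0025,-0.0077,0.0167,0,0,-1.3,0],[0,0,0.0225,0,0,0,0],[0,0,0.0225,0,0,0,0],[0,0,0.0225,0,0,0,0],[0,0,0.0225,0,0,0,0],[0,0,0,0,0,0,0],[0,0,0,0,0,0,0]], squeeze=30)

```text
t: 3.98
ee_pos: [0.489, 0.2368, 0.1902]
tcp_rot: [-0.0, 0.848, -0.529, 0.0]
ft_force: [0.4, -0.3, 0.7]
grip_width: 0.0856
```

Run:
```python
from h import *
im=snap('wrist','wrist3.png');s,_=st();print(s['t'],s['ee_pos'],s['ft_force'])
```

```text
4.025 [0.4891335  0.23690001 0.19054859] [ 0.53018402  0.03990346 -0.68819619]
```

View pics/wrist3.png

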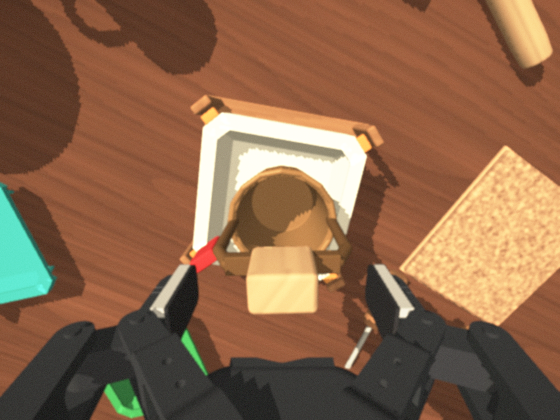

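The block is centred between the fingers (about x = 282) and square to the jaws. I'll close now.

Request:
jog_arm(moves=[[0,0,0,0,0,0,255],[0,0,0,0,0,0,255],[0,0,0,0,0,0,255],[0,0,0,0,0,0,255],[0,0,0,0,0,0,255],[0,0,0,0,0,0,255],[0,0,0,0,0,0,255],[0,0,0,0,0,0,255]], squeeze=40)

```text
t: 5.03
ee_pos: [0.4889, 0.2368, 0.1904]
tcp_rot: [-0.0, 0.848, -0.529, 0.0]
ft_force: [-0.6, -1.3, 5.8]
grip_width: 0.0334
```

Run:
```python
from h import *
im=snap('wrist','wrist4.png');s,_=st();print(s['t'],s['ee_pos'],s['ft_force'],s['grip_width'])
```

```text
5.075 [0.48887541 0.23684986 0.19042943] [-1.48398879 -1.00593391  5.18327775] 0.03303613624423574
```

View pics/wrist4.png

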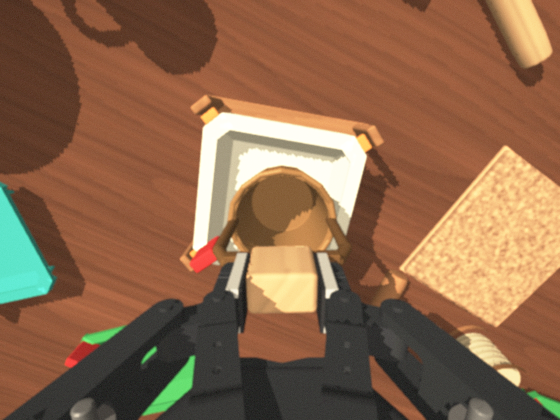

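Run:
```python
from h import *
s,Rt=st();p=s['ee_pos']
plan(p,Rt,[((.489,.237,.300),toolR(-64),4),((.40,-.10,.300),toolR(-74),9),((.387,-.291,.300),toolR(-80),5)])
```

```text
[-0.0000,-0.0001,-0.0274, -0.01,-0.00,0.02]
[-0.0000,-0.0001,-0.0274, -0.01,-0.00,0.02]
[-0.0000,-0.0001,-0.0274, -0.01,-0.00,0.02]
[-0.0000,-0.0000,-0.0274, -0.01,-0.00,0.02]
--
[0.0293,0.0253,0.0000, 0.00,0.00,1.11]
[0.0298,0.0247,0.0000, 0.00,0.00,1.11]
[0.0303,0.0241,0.0000, 0.00,0.00,1.11]
[0.0307,0.0236,0.0000, 0.00,0.00,1.11]
[0.0312,0.0230,0.0000, 0.00,0.00,1.11]
[0.0316,0.0223,0.0000, 0.00,0.00,1.11]
[0.0321,0.0217,0.0000, 0.00,0.00,1.11]
[0.0325,0.0211,0.0000, 0.00,0.00,1.11]
[0.0329,0.0205,0.0000, 0.00,0.00,1.11]
--
[0.0360,0.0130,0.0000, 0.00,0.00,1.20]
[0.0363,0.0123,0.0000, 0.00,0.00,1.20]
[0.0365,0.0115,0.0000, 0.00,0.00,1.20]
[0.0368,0.0107,0.0000, 0.00,0.00,1.20]
[0.0370,0.0100,0.0000, 0.00,0.00,1.20]
--
```

Request:
jog_arm(moves=[[0,0,-0.02,0,0,0,255],[0,0,-0.03,0,0,0,255],[0,0,-0.03,0,0,0,255],[0,0,-0.03,0,0,0,255],[0,0,0,0,0,0,255]])

```text
t: 5.7
ee_pos: [0.4894, 0.2371, 0.302]
tcp_rot: [-0.001, 0.848, -0.529, 0.001]
ft_force: [-0.3, 0.7, -1.4]
grip_width: 0.0333
```

Request:
jog_arm(moves=[[0.0295,0.025,0,0,0,1.1,255],[0.03,0.0245,0,0,0,1.1,255],[0.0305,0.024,0,0,0,1.1,255],[0.0305,0.0235,0,0,0,1.1,255],[0.031,0.023,0,0,0,1.1,255],[0.0315,0.0225,0,0,0,1.1,255],[0.032,0.0215,0,0,0,1.1,255],[0.0325,0.021,0,0,0,1.1,255],[0.033,0.0205,0,0,0,1.1,255],[0,0,0,0,0,0,255]])

```text
t: 6.95
ee_pos: [0.4003, -0.1018, 0.2992]
tcp_rot: [0.0, 0.799, -0.602, -0.001]
ft_force: [-0.6, 0.7, -1.7]
grip_width: 0.0337
```

Request:
jog_arm(moves=[[0.036,0.013,0,0,0,1.2,255],[0.0365,0.0125,0,0,0,1.2,255],[0.0365,0.0115,0,0,0,1.2,255],[0.037,0.0105,0,0,0,1.2,255],[0.037,0.01,0,0,0,1.2,255],[0,0,0,0,0,0,255],[0,0,0,0,0,0,255]])

```text
t: 7.82
ee_pos: [0.3888, -0.2907, 0.2993]
tcp_rot: [-0.0, 0.767, -0.642, -0.001]
ft_force: [0.0, 0.7, -1.3]
grip_width: 0.0336
```

Run:
```python
from h import *
s,Rt=st();im=snap('wrist','wrist5.png');b=snap('scene','scene5.png');c=snap('top','top5.png');print(s['t'],s['ee_pos'],s['ft_force'],s['grip_width'],np.degrees(np.arctan2(Rt[1,0],Rt[0,0])))
z=np.hstack([cv2.resize(q[:,:,::-1],None,fx=4,fy=4,interpolation=cv2.INTER_CUBIC) for q in (b[140:270,140:235],c[150:280,310:415])]);cv2.imwrite('pics/z5.png',z)
```

```text
7.825 [ 0.38884459 -0.29072568  0.29932958] [ 0.04970007  0.71653572 -1.32900132] 0.03357518904378198 -79.80857842392746
```

View pics/wrist5.png

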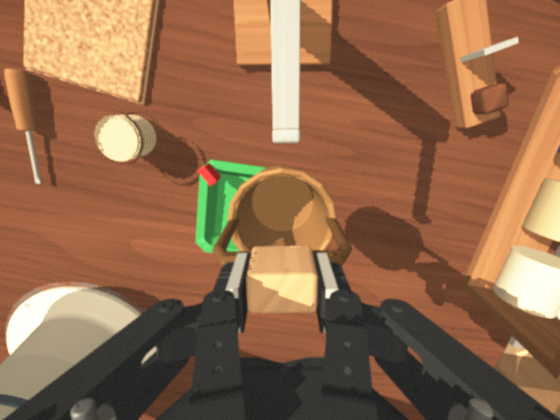

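View pics/z5.png

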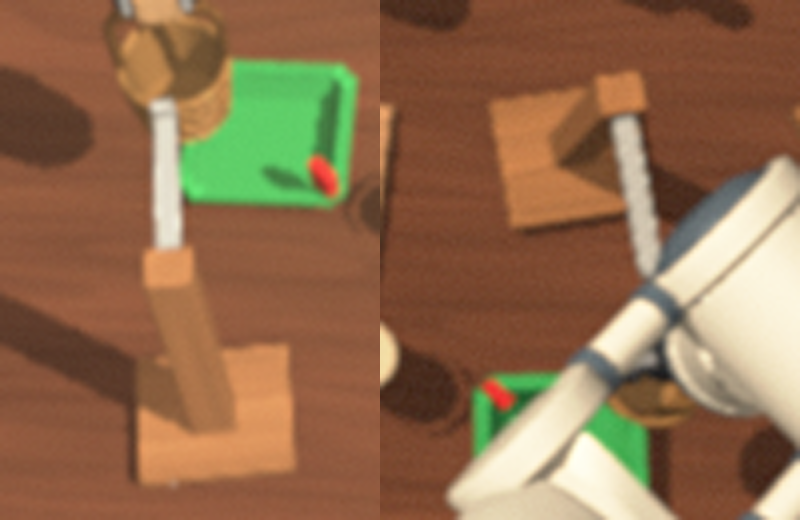

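Run:
```python
from h import *
s,Rt=st();W=cam('wrist')
for u,v,zz in((285.5,131,.256),(286,5,.244)):
  q=onz(W,u,v,zz);print(q,Rt.T@(q-s['ee_pos']))
```

```text
[ 0.45978642 -0.28054875  0.256     ] [ 0.00269001 -0.07147002  0.04385092]
[ 0.52323752 -0.26920578  0.244     ] [ 0.00281653 -0.13592852  0.05584221]
```

Request:
jog_arm(moves=[[0.001,-0.02,0,0,0,0,255],[0.001,-0.02,0,0,0,0,255],[0,-0.02,0,0,0,0,255],[0,-0.02,0,0,0,0,255],[0,-0.02,0,0,0,0,255],[0,-0.018,0,0,0,0,255],[0,0,0,0,0,0,255],[0,0,0.012,0,0,0,255],[0,0,0.01,0,0,0,255],[0,0,0,0,0,0,255]])

```text
t: 9.22
ee_pos: [0.5045, -0.2726, 0.2768]
tcp_rot: [0.0, 0.767, -0.642, -0.001]
ft_force: [-0.4, -0.6, -0.7]
grip_width: 0.0333
```

Run:
```python
from h import *
s,Rt=st();im=snap('wrist','wrist6.png');b=snap('scene','scene6.png');print(s['t'],s['ee_pos'],s['ft_force'],s['grip_width'])
z=np.hstack([im[:,:,::-1],cv2.resize(b[140:245,150:210,::-1],(240,420),interpolation=cv2.INTER_CUBIC)]);cv2.imwrite('pics/z6.png',z)
```

```text
9.225 [ 0.50447256 -0.27264866  0.27683767] [-0.44220367 -0.57933946 -0.70812755] 0.0333094547150153
```

View pics/z6.png

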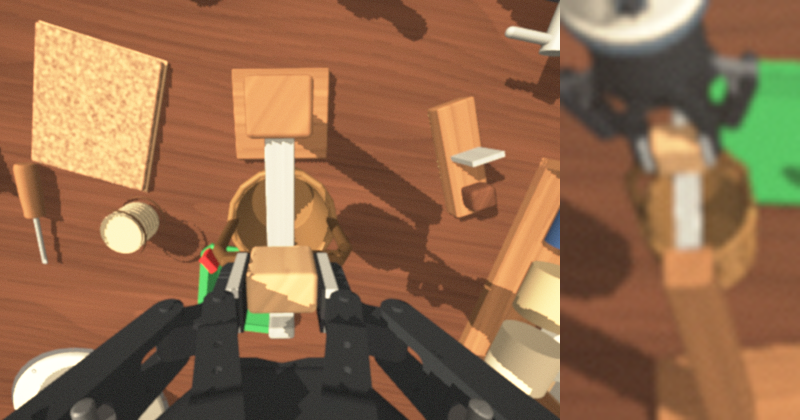

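The peg passes under the bar, with the post at (280,105) and the free end at (282,325) beyond the block. I'll lower until contact.

Request:
jog_arm(moves=[[0,0,0.003,0,0,0,255],[0,0,0,0,0,0,255],[0,0,0,0,0,0,255]])

```text
t: 9.7
ee_pos: [0.5053, -0.2728, 0.2751]
tcp_rot: [-0.0, 0.767, -0.642, 0.0]
ft_force: [-0.2, -0.0, -1.1]
grip_width: 0.0334
```

Request:
jog_arm(moves=[[0,0,0.002,0,0,0,255],[0,0,0,0,0,0,255],[0,0,0,0,0,0,255]])

```text
t: 10.07
ee_pos: [0.5053, -0.2728, 0.273]
tcp_rot: [-0.0, 0.767, -0.642, -0.0]
ft_force: [-0.2, 0.5, -1.4]
grip_width: 0.0334
```

Request:
jog_arm(moves=[[0,0,0.0015,0,0,0,255],[0,0,0,0,0,0,255],[0,0,0,0,0,0,255]])

```text
t: 10.45
ee_pos: [0.5055, -0.2729, 0.2723]
tcp_rot: [-0.0, 0.767, -0.642, 0.001]
ft_force: [-3.3, 1.3, 10.1]
grip_width: 0.0334
```

Request:
jog_arm(moves=[[0,0,0.001,0,0,0,255],[0,0,0,0,0,0,255],[0,0,0,0,0,0,255]])

```text
t: 10.82
ee_pos: [0.5056, -0.2729, 0.2723]
tcp_rot: [-0.0, 0.767, -0.642, 0.001]
ft_force: [-7.2, 4.0, 22.8]
grip_width: 0.0334
```

Contact (23 N up). I'll ease off 1 mm, then release.

Request:
jog_arm(moves=[[0,0,-0.0013,0,0,0,255],[0,0,0,0,0,0,220],[0,0,0,0,0,0,130],[0,0,0,0,0,0,100],[0,0,0,0,0,0,100],[0,0,0,0,0,0,100]])

```text
t: 11.58
ee_pos: [0.5053, -0.2728, 0.2717]
tcp_rot: [0.0, 0.767, -0.642, -0.0]
ft_force: [0.9, 0.5, -0.4]
grip_width: 0.0518
```

Run:
```python
from h import *
s,Rt=st();im=snap('wrist','wrist7.png');print(s['t'],s['ee_pos'],s['ft_force'],s['grip_width'])
```

```text
11.575 [ 0.50533002 -0.27282429  0.27168462] [ 0.89890625  0.4782169  -0.35279612] 0.051778318180421314
```

View pics/wrist7.png

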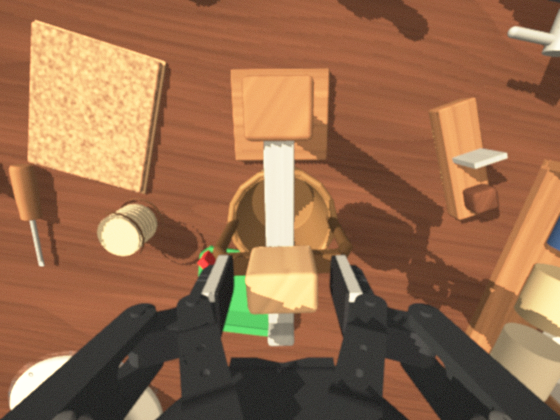

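The basket hangs free and both fingers are clear of the block (225 and 345 px against its edges at 247 and 316). Next I raise slowly straight up and check again.

Request:
jog_arm(moves=[[0,0,-0.01,0,0,0,100],[0,0,-0.02,0,0,0,100],[0,0,-0.03,0,0,0,100],[0,0,-0.03,0,0,0,60],[0,0,0,0,0,0,0],[0,0,0,0,0,0,0]])

```text
t: 12.38
ee_pos: [0.5052, -0.2727, 0.3616]
tcp_rot: [0.0, 0.767, -0.642, -0.0]
ft_force: [-0.2, 0.4, 0.0]
grip_width: 0.0853
```

Run:
```python
from h import *
s,Rt=st();im=snap('wrist','wrist8.png');b=snap('scene','scene8.png');print(s['t'],s['ee_pos'],s['ft_force'],s['grip_width'])
z=np.hstack([im[:,:,::-1],cv2.resize(b[140:245,150:210,::-1],(240,420),interpolation=cv2.INTER_CUBIC)]);cv2.imwrite('pics/z8.png',z)
# path to tab
sx=151.5;v=np.array([np.cos(np.radians(sx)),np.sin(np.radians(sx)),0]);c=np.array([.4905,.243,0]);tab=c+.075*v;print(tab)
plan(s['ee_pos'],Rt,[((.46,-.09,.34),toolR(-15),8),((.445,.245,.30),toolR(sx-90),9)])
```

```text
12.375 [ 0.5051539  -0.27269254  0.36164234] [-0.16369689  0.44294491  0.021076  ] 0.08525016886973341
[0.42458872 0.27878691 0.        ]
[-0.0235,0.0015,0.0027, 0.00,0.00,-8.10]
[-0.0235,-0.0018,0.0027, 0.00,0.00,-8.10]
[-0.0230,-0.0051,0.0027, 0.00,0.00,-8.10]
[-0.0220,-0.0083,0.0027, 0.00,0.00,-8.10]
[-0.0206,-0.0113,0.0027, 0.00,0.00,-8.10]
[-0.0188,-0.0141,0.0027, 0.00,0.00,-8.10]
[-0.0167,-0.0166,0.0027, 0.00,0.00,-8.10]
[-0.0142,-0.0188,0.0027, 0.00,0.00,-8.10]
--
[-0.0112,-0.0355,0.0044, 0.00,0.00,-8.50]
[-0.0059,-0.0368,0.0044, 0.00,0.00,-8.50]
[-0.0004,-0.0373,0.0044, 0.00,0.00,-8.50]
[0.0051,-0.0369,0.0044, 0.00,0.00,-8.50]
[0.0105,-0.0357,0.0044, 0.00,0.00,-8.50]
[0.0157,-0.0338,0.0044, 0.00,0.00,-8.50]
[0.0205,-0.0311,0.0044, 0.00,0.00,-8.50]
[0.0249,-0.0277,0.0044, 0.00,0.00,-8.50]
[0.0287,-0.0237,0.0044, 0.00,0.00,-8.50]
--
```

View pics/z8.png

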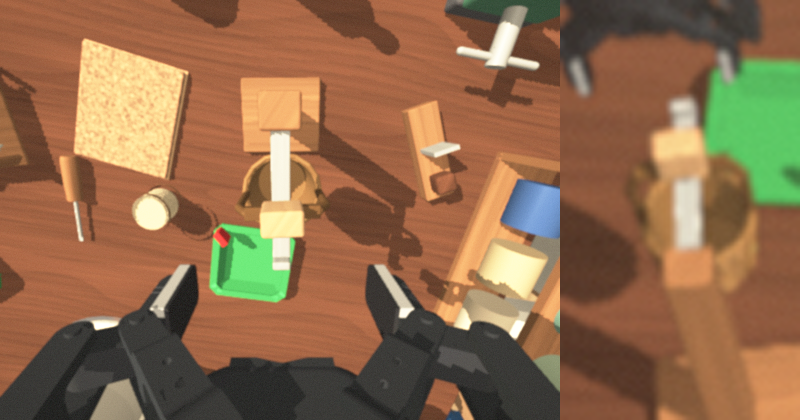

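Run:
```python
from h import *
s,Rt=st()
plan(s['ee_pos'],Rt,[((.46,-.09,.34),toolR(-95),5),((.44,.272,.25),toolR(-118.5),9)])
```

```text
[-0.0375,0.0024,0.0042, 0.01,0.01,3.03]
[-0.0373,0.0044,0.0042, 0.01,0.01,3.03]
[-0.0371,0.0064,0.0042, 0.01,0.01,3.03]
[-0.0367,0.0083,0.0042, 0.01,0.01,3.03]
[-0.0362,0.0103,0.0042, 0.01,0.01,3.03]
--
[-0.0399,0.0057,0.0100, 0.00,0.00,2.61]
[-0.0396,0.0075,0.0100, 0.00,0.00,2.61]
[-0.0392,0.0093,0.0100, 0.00,0.00,2.61]
[-0.0387,0.0111,0.0100, 0.00,0.00,2.61]
[-0.0382,0.0129,0.0100, 0.00,0.00,2.61]
[-0.0376,0.0146,0.0100, 0.00,0.00,2.61]
[-0.0368,0.0163,0.0100, 0.00,0.00,2.61]
[-0.0361,0.0179,0.0100, 0.00,0.00,2.61]
[-0.0352,0.0196,0.0100, 0.00,0.00,2.61]
--
```

Request:
jog_arm(moves=[[-0.0375,0.0025,0.004,0,0,3,0],[-0.0375,0.0045,0.004,0,0,3,0],[-0.037,0.0065,0.004,0,0,3,0],[-0.0365,0.0085,0.004,0,0,3,0],[-0.036,0.0105,0.004,0,0,3,0]])

```text
t: 13.1
ee_pos: [0.4586, -0.0894, 0.3411]
tcp_rot: [-0.0, -0.676, 0.737, 0.001]
ft_force: [0.4, 0.2, -0.0]
grip_width: 0.0855
```

Request:
jog_arm(moves=[[-0.04,0.0055,0.01,0,0,2.6,0],[-0.0395,0.0075,0.01,0,0,2.6,0],[-0.039,0.0095,0.01,0,0,2.6,0],[-0.0385,0.011,0.01,0,0,2.6,0],[-0.038,0.013,0.01,0,0,2.6,0],[-0.0375,0.0145,0.01,0,0,2.6,0],[-0.037,0.0165,0.01,0,0,2.6,0],[-0.036,0.018,0.01,0,0,2.6,0],[-0.035,0.0195,0.01,0,0,2.6,0],[0,0,0,0,0,0,0]])

```text
t: 14.35
ee_pos: [0.4367, 0.2725, 0.2504]
tcp_rot: [-0.001, -0.514, 0.858, 0.0]
ft_force: [0.3, -0.2, 0.5]
grip_width: 0.0857
```

Request:
jog_arm(moves=[[0,0,0,0,0,0,0],[0,0,0,0,0,0,0]])

```text
t: 14.6
ee_pos: [0.4378, 0.2698, 0.2519]
tcp_rot: [-0.0, -0.513, 0.858, -0.0]
ft_force: [0.7, 0.0, -0.1]
grip_width: 0.0853
```

Run:
```python
from h import *
s,Rt=st();W=cam('wrist');im=snap('wrist','wrist9.png');print(s['t'],s['ee_pos'],s['joints'],np.degrees(np.arctan2(Rt[1,0],Rt[0,0])))
```

```text
14.6 [0.43777963 0.26984067 0.25188627] [ 4.36307725e-01  3.34647869e-01  1.60989267e+00 -1.43092424e-04
  1.19713904e+00  2.50055115e+00] -118.26944339909706
```

View pics/wrist9.png

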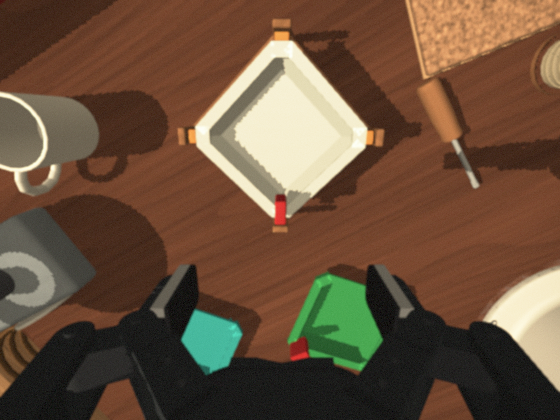

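Well aligned: the tab is at (280,210) and the diagonal posts at (282,23) and (280,228). Zooming in to measure the tab.

Run:
```python
from h import *
s,Rt=st();W=cam('wrist');im=cv2.imread('pics/wrist9.png')
cv2.imwrite('pics/z9.png',cv2.resize(im[180:240,240:320],None,fx=8,fy=8,interpolation=cv2.INTER_CUBIC))
h=cv2.cvtColor(im,cv2.COLOR_BGR2HSV);m=((h[...,0]<6)|(h[...,0]>174))&(h[...,1]>170)&(h[...,2]>90)
m[:180]=0;m[245:]=0;m[:,:250]=0;m[:,310:]=0
ys,xs=np.where(m);print(xs.min(),xs.max(),ys.min(),ys.max(),np.median(xs))
P=[onz(W,*q,.066) for q in((280.5,227.5),(186,136),(282,23),(377,137.5))];print(np.round(P,4),np.mean(P,0))
v=P[0]-P[2];print(np.linalg.norm(v),np.degrees(np.arctan2(v[1],v[0])));v=v/np.linalg.norm(v)
print('tab from posts',np.mean(P,0)+.075*v, P[0]-.025*v)
print([onz(W,280.5,y,.092) for y in (ys.min(),ys.max()+1)])
```

```text
274 285 195 224 280.0
[[0.4002 0.2914 0.066 ]
 [0.5369 0.3295 0.066 ]
 [0.5797 0.193  0.066 ]
 [0.4413 0.1549 0.066 ]] [0.48950131 0.24218721 0.066     ]
0.20473863315431784 151.28784014768667
tab from posts [0.42372299 0.27821793 0.066     ] [0.42208656 0.27937039 0.066     ]
[array([0.44048648, 0.26957278, 0.092     ]), array([0.41171686, 0.28507717, 0.092     ])]
```

View pics/z9.png

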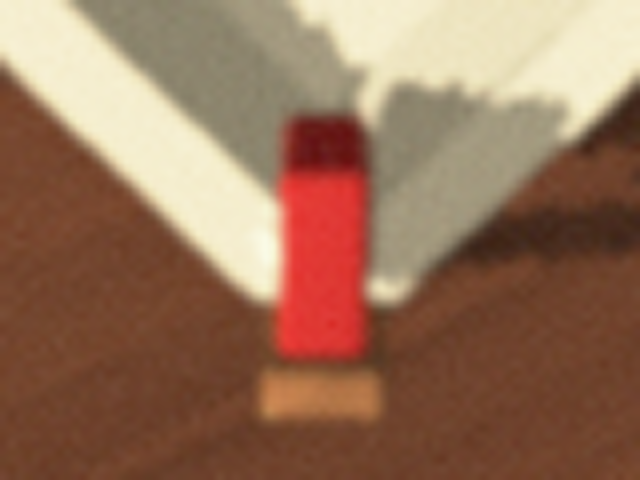

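Run:
```python
from h import *
s,Rt=st();W=cam('wrist')
t=onz(W,280.5,213.1,.092);print(t,np.linalg.norm(onz(W,280.5,201.5,.092)-onz(W,280.5,224.7,.092)))
t[2]=.12;t2=t.copy();t2[2]=.087
Rg=toolR(-118.6)
plan(s['ee_pos'],Rt,[(t,Rg,4),(t2,Rg,2)])
```

```text
[0.4233622  0.27880132 0.092     ] 0.025448126868617516
[-0.0002,0.0043,0.0330, -0.00,0.00,0.08]
[-0.0002,0.0043,0.0330, -0.00,0.00,0.08]
[-0.0002,0.0043,0.0330, -0.00,0.00,0.08]
[-0.0002,0.0043,0.0330, -0.00,0.00,0.08]
--
[0.0000,0.0000,0.0165, 0.00,0.00,0.00]
[0.0000,0.0000,0.0165, 0.00,0.00,0.00]
--
```

Request:
jog_arm(moves=[[0,0.0042,0.033,0,0,0,0],[0,0.0042,0.033,0,0,0,0],[0,0.0042,0.033,0,0,0,0],[0,0.0042,0.033,0,0,0,0],[0,0,0.0165,0,0,0,0],[0,0,0.0165,0,0,0,0],[0,0,0,0,0,0,0]])

```text
t: 15.52
ee_pos: [0.4227, 0.2779, 0.0863]
tcp_rot: [-0.001, -0.513, 0.858, 0.0]
ft_force: [0.7, 0.1, -0.1]
grip_width: 0.0852
```

Run:
```python
from h import *
s,Rt=st();im=snap('wrist','wrist10.png');print(s['t'],s['ee_pos'],s['ft_force'])
```

```text
15.525 [0.42265614 0.27787013 0.08625271] [ 0.6617359   0.061931   -0.07354578]
```

View pics/wrist10.png

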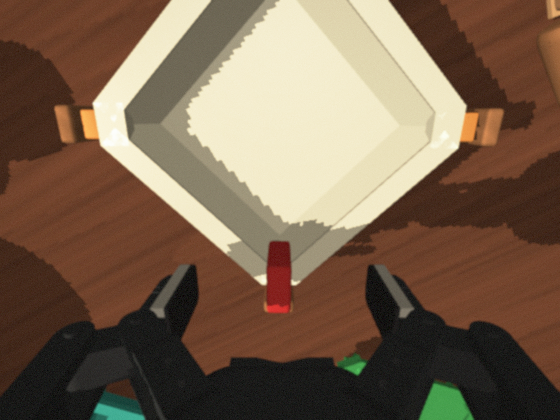

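Request:
jog_arm(moves=[[-0.001,0,-0.001,0,0,0,200],[0,0,0,0,0,0,255],[0,0,0,0,0,0,255],[0,0,0,0,0,0,255],[0,0,0,0,0,0,255],[0,0,0,0,0,0,255],[0,0,0,0,0,0,255],[0,0,0,0,0,0,255],[0,0,0,0,0,0,255]], squeeze=90)

```text
t: 16.7
ee_pos: [0.4233, 0.2795, 0.0882]
tcp_rot: [0.0, -0.513, 0.858, 0.0]
ft_force: [-1.9, -0.5, 9.6]
grip_width: 0.0104
```

Run:
```python
from h import *
s,Rt=st();im=snap('wrist','wrist11.png');print(s['t'],s['ee_pos'],s['ft_force'],s['grip_width'])
p0=s['ee_pos'].copy();v=np.array([-np.cos(np.radians(28.5)),np.sin(np.radians(28.5)),0]);y=np.cross([0,0,1],v)
tab=p0;piv=tab-.144*v;piv[2]=.038
for th in (1.5,3,4.5,6,7.5):
  Q=R.from_rotvec(-y*np.radians(th)).as_matrix();print(th,np.round(piv+Q@(p0-piv)-p0,4))
wps=[]
for th in (1.5,3,4.5,6,7.5):
  Q=R.from_rotvec(-y*np.radians(th)).as_matrix();wps.append((piv+Q@(p0-piv),Q@Rt,1))
plan(p0,Rt,wps)
```

```text
16.7 [0.42329195 0.27954722 0.08815006] [-1.90378789 -0.48477631  9.60370232] 0.010376939279483147
1.5 [ 0.0012 -0.0006  0.0038]
3 [ 0.0025 -0.0013  0.0075]
4.5 [ 0.0038 -0.0021  0.0111]
6 [ 0.0053 -0.0029  0.0148]
7.5 [ 0.0068 -0.0037  0.0184]
[0.0000,-0.0014,-0.0038, -1.50,-0.01,0.00]
--
[0.0000,-0.0014,-0.0038, -1.50,-0.01,0.00]
--
[0.0000,-0.0014,-0.0038, -1.50,-0.01,0.00]
--
[0.0000,-0.0014,-0.0038, -1.50,-0.01,0.00]
--
[0.0000,-0.0014,-0.0038, -1.50,-0.01,0.00]
--
```

View pics/wrist11.png

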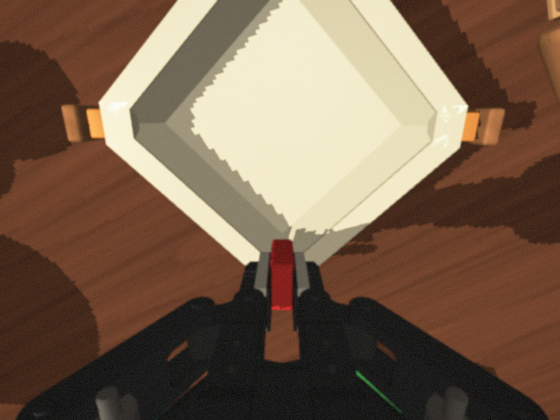

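The tab is firmly gripped (width 10 mm, lug between the pads at (282,275)). Next is the peel, pivoting about the far bottom corner.

Request:
jog_arm(moves=[[0,-0.0014,-0.0038,-1.5,0,0,255],[0,-0.0014,-0.0038,-1.5,0,0,255],[0,-0.0014,-0.0038,-1.5,0,0,255],[0,-0.0014,-0.0038,-1.5,0,0,255],[0,-0.0014,-0.0038,-1.5,0,0,255],[0,0,0,0,0,0,255],[0,0,0,0,0,0,255]])

```text
t: 17.62
ee_pos: [0.4297, 0.2756, 0.1066]
tcp_rot: [-0.034, -0.512, 0.856, 0.057]
ft_force: [-7.2, 1.7, 1.2]
grip_width: 0.0098
```

Run:
```python
from h import *
s,Rt=st();im=snap('wrist','wrist12.png');b=snap('scene','scene12.png');print(s['t'],s['ee_pos'],s['ft_force'],s['grip_width'],np.degrees(np.arccos(-Rt[2,2])))
z=np.hstack([im[:,:,::-1],cv2.resize(b[180:260,320:390,::-1],(240,274),interpolation=cv2.INTER_CUBIC)[:, :] if 0 else cv2.copyMakeBorder(cv2.resize(b[180:260,320:390,::-1],(240,274),interpolation=cv2.INTER_CUBIC),0,146,0,0,0)]);cv2.imwrite('pics/z12.png',z)
```

```text
17.625 [0.4297065  0.27563244 0.10658106] [-7.24356457  1.69767304  1.2227191 ] 0.009846808013931556 7.65553381452485
```

View pics/z12.png

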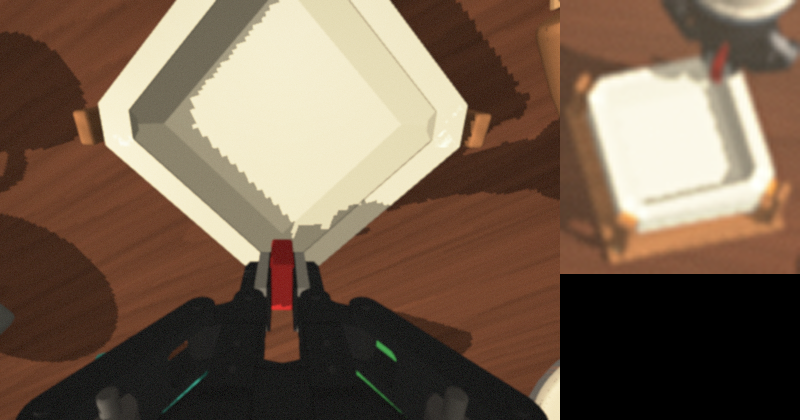

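Run:
```python
from h import *
s,Rt=st();print(Rt.T@[0,0,.01]);p=s['ee_pos']
plan(p,Rt,[(p+[0,0,.12],Rt,5)])
```

```text
[ 5.50966049e-06  1.33150671e-03 -9.91095654e-03]
[0.0000,0.0032,-0.0238, 0.00,0.00,0.00]
[0.0000,0.0032,-0.0238, 0.00,0.00,0.00]
[0.0000,0.0032,-0.0238, 0.00,0.00,0.00]
[0.0000,0.0032,-0.0238, 0.00,0.00,0.00]
[0.0000,0.0032,-0.0238, 0.00,0.00,0.00]
--
```

Request:
jog_arm(moves=[[0,0.0007,-0.005,0,0,0,255],[0,0.0007,-0.005,0,0,0,255],[0,0.0013,-0.01,0,0,0,255],[0,0.0026,-0.02,0,0,0,255],[0,0.0032,-0.0238,0,0,0,255],[0,0,0,0,0,0,255]])

```text
t: 18.48
ee_pos: [0.4315, 0.2761, 0.1723]
tcp_rot: [-0.032, -0.512, 0.856, 0.056]
ft_force: [0.6, 0.6, -2.2]
grip_width: 0.01
```

Run:
```python
from h import *
s,Rt=st();im=snap('wrist','wrist13.png');b=snap('scene','scene13.png');print(s['t'],s['ee_pos'],s['ft_force'],s['grip_width'],np.degrees(np.arccos(-Rt[2,2])))
z=np.hstack([im[:,:,::-1],cv2.copyMakeBorder(cv2.resize(b[160:260,310:400,::-1],(240,267),interpolation=cv2.INTER_CUBIC),0,153,0,0,0)]);cv2.imwrite('pics/z13.png',z)
```

```text
18.475 [0.43152615 0.27608173 0.17229   ] [ 0.59863513  0.58542939 -2.23189983] 0.009969151442580308 7.414843579809617
```

View pics/z13.png

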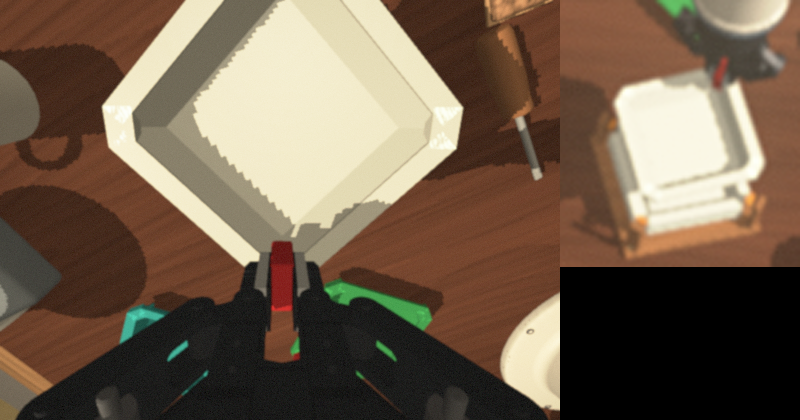

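Run:
```python
from h import *
s,Rt=st();p=s['ee_pos'];Rg=toolR(-118.6)
plan(p,Rt,[((.432,.276,.205),Rg,4),((.4745,.013,.202),Rg,9)])
```

```text
[-0.0003,0.0008,-0.0086, 1.88,-0.00,0.09]
[-0.0003,0.0005,-0.0086, 1.88,-0.00,0.09]
[-0.0003,0.0003,-0.0086, 1.88,-0.00,0.09]
[-0.0003,-0.0000,-0.0086, 1.88,-0.00,0.09]
--
[0.0234,-0.0181,0.0003, 0.00,0.00,0.00]
[0.0234,-0.0181,0.0003, 0.00,0.00,0.00]
[0.0234,-0.0181,0.0003, 0.00,0.00,0.00]
[0.0234,-0.0181,0.0003, 0.00,0.00,0.00]
[0.0234,-0.0181,0.0003, 0.00,0.00,0.00]
[0.0234,-0.0181,0.0003, 0.00,0.00,0.00]
[0.0234,-0.0181,0.0003, 0.00,0.00,0.00]
[0.0234,-0.0181,0.0003, 0.00,0.00,0.00]
[0.0234,-0.0181,0.0003, 0.00,0.00,0.00]
--
```

Request:
jog_arm(moves=[[0,0.0005,-0.0086,1.9,0,0,255],[0,0.0005,-0.0086,1.9,0,0,255],[0,0,-0.0086,1.9,0,0,255],[0,0,-0.0086,1.8,0,0,255],[0,0,0,0,0,0,255]])

```text
t: 19.2
ee_pos: [0.4317, 0.2754, 0.206]
tcp_rot: [0.001, -0.514, 0.858, -0.0]
ft_force: [0.0, 0.5, -2.1]
grip_width: 0.0101
```

Request:
jog_arm(moves=[[0.0234,-0.018,0,0,0,0,255],[0.0234,-0.018,0,0,0,0,255],[0.0234,-0.018,0,0,0,0,255],[0.0234,-0.018,0,0,0,0,255],[0.0234,-0.018,0,0,0,0,255],[0.0234,-0.018,0,0,0,0,255],[0.0234,-0.018,0,0,0,0,255],[0.0234,-0.018,0,0,0,0,255],[0.0234,-0.018,0,0,0,0,255],[0,0,0,0,0,0,255]])

```text
t: 20.45
ee_pos: [0.4753, 0.0112, 0.2049]
tcp_rot: [-0.0, -0.512, 0.859, 0.0]
ft_force: [-0.2, 0.3, -1.9]
grip_width: 0.0102
```

Request:
jog_arm(moves=[[0,0,0,0,0,0,255],[0,0,0,0,0,0,255],[0,0,0,0,0,0,255],[0,0,0,0,0,0,255]])

```text
t: 20.95
ee_pos: [0.4749, 0.0131, 0.2051]
tcp_rot: [0.0, -0.514, 0.858, 0.0]
ft_force: [0.1, 0.1, -0.8]
grip_width: 0.0101
```

Run:
```python
from h import *
s,Rt=st();im=snap('wrist','wrist14.png');b=snap('scene','scene14.png');c=snap('top','top14.png');print(s['t'],s['ee_pos'],s['ft_force'],s['grip_width'],np.degrees(np.arccos(-Rt[2,2])), 'centre',s['ee_pos']+Rt@[0,-.075,.037])
```

```text
20.95 [0.47494339 0.01308247 0.20513117] [ 0.13766419  0.13111273 -0.83927226] 0.010085836197151605 0.001701664905209342 centre [ 0.54104142 -0.02235721  0.1681301 ]
```

View pics/scene14.png

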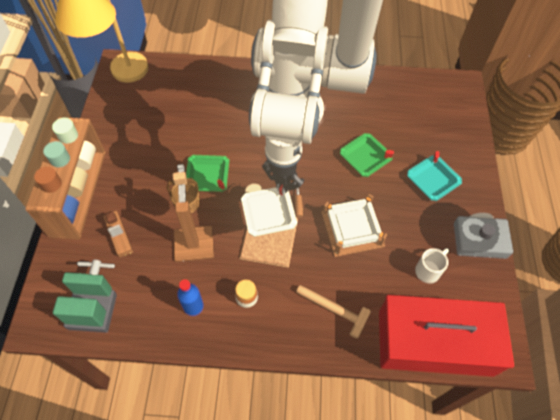

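View pics/top14.png

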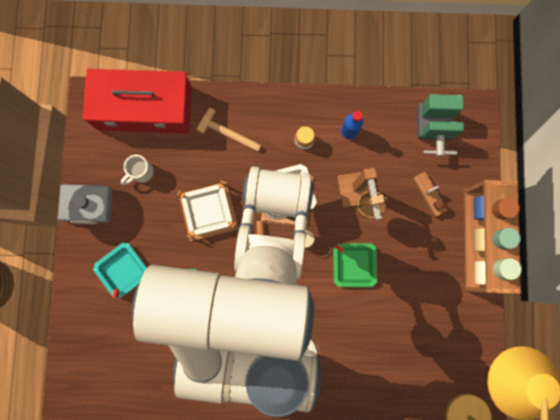

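View pics/wrist14.png

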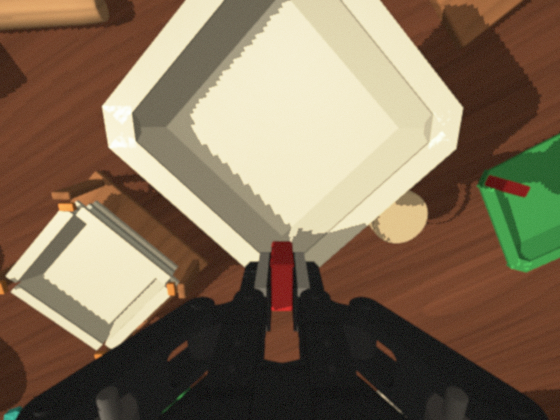

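Run:
```python
from h import *
S=cam('scene');print(onz(S,270,212,.175))
b=cv2.imread('pics/scene14.png');cv2.imwrite('pics/z14.png',np.hstack([cv2.resize(b[150:240,150:225],(375,450),interpolation=cv2.INTER_CUBIC),cv2.resize(b[170:260,230:305],(375,450),interpolation=cv2.INTER_CUBIC)]))
```

```text
[ 0.54315232 -0.01576776  0.175     ]
```

View pics/z14.png

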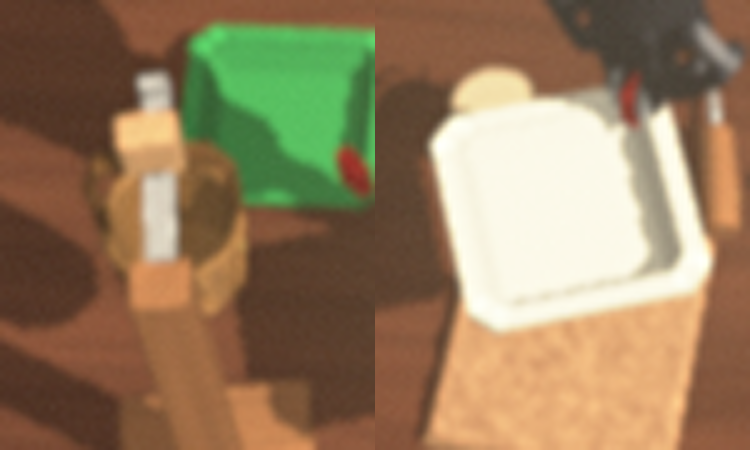

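The basket hangs on the peg, and the tray is level over the board (centre ≈ (0.542,−0.02,0.168), board (0.540,−0.023)). Handing in.

```bash
python3 -c "
from h import *
env.finish_job();s,_=st();print(s['t'],s['ee_pos'],s['ft_force'],s['grip_width'])"
```

```text
the job is handed in; nothing more can be done
the job is handed in; nothing more can be done
```

I hung the basket by its bar on the steel hook and let it go. I then peeled the tray off tab corner first and handed the job in while holding the tray over the cork board. No verdict was reported; the clock stood at about 21 s of the 72 s allowed.

**Basket:** After release the fingers were clear of the grip block. The last scene picture shows the basket still on the peg, about mid-peg and away from the post.

**Peel:** I tipped the hand 7.5° about the far bottom corner, which raised the hand 18 mm on the tab. The lug did not slip in the grip. I did not measure the height of the far corner directly; it follows from the geometry of the tip.

**Tray at the end:**

| Check | Result |
|---|---|
| Tray centre, from arm pose | (0.541, -0.022), about 156 mm above the board top |
| Tray centre, from scene picture | (0.543, -0.016), about 7 mm from the pose estimate (limit 50 mm) |
| Board centre | (0.540, -0.023) |
| Tilt of the hand | about 0° |
| Grip width | 10 mm |

**What disagreed or was not checked:**
- The grip width read 10 mm on a lug given as 12 mm thick.
- The last vertical force reading was -0.8 N, against about -2 N just before.
- Bystanders look in place in the scene and top pictures, but I did not measure them again.
- The state read after hand-in was refused, so the final second itself is unchecked.

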